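Set the dust collector's suction dial to blue and start it

ROBOT

A 6-joint arm with a two-finger parallel gripper is mounted at the origin on the work surface. World frame = base frame: x ahead of the robot, y to its left, z up, the work surface at z = 0. Lengths are in m, angles in rad, forces in N, time in s.
With the tool pointing down it reaches from about 0.375 to 0.9 m from the base axis. Payload 3.1 kg.
Tool frame: the origin (TCP) lies between the finger pads; the fingertips stand 8 mm ahead of it and the grasp point (between the pads) lies 11 mm behind it (manip.tip_extent is the distance from the TCP to the fingertips, in m); z points along the fingers, x is the direction in which the jaws open and shut, and the axes are right-handed (so a half turn about z gives the same grasp; the last joint's range is limited). The gripper opens to 85 mm and grips with 20 to 120 N. Pads are 22 mm wide; open, the fingers measure 114 mm over their backs; the gripper's body (76 mm by 85 mm) begins 54 mm behind the grasp point. The pads swing forward as they close: fully open they stand 13 mm farther back than shut.
Start: joints at [1.113, 0.527, 1.433, -0, 1.181, -0.178], TCP at [0.172, 0.601, 0.239] pointing down, gripper open.
Joint ranges: [-3.08, 3.08], [-0.75, 2.2], [0.22, 2.44], [-1.43, 4.57], [0, 2.65], [-2.85, 2.85]. Speed limits (rad/s): [2.79, 2.79, 3.14, 3.14, 3.14, 3.14].

INTERFACE

Orientations are given as a unit quaternion [x, y, z, w].
In Python, from station import manip gives the robot as it stands.
- The arm moves only by the tool move_arm, never from a script. Its argument "deltas" is a list that holds one entry, the list of rows, each a list of 4 numbers: the shift along the tool's x, y, z in m, then the turn about the tool's z in degrees. A call has 1 to 20 rows; each row is the pose to reach, as a shift and turn from the pose measured when the call began, along the tool's axes at that moment; what a row does not reach only later rows make up. A row lasts 1/12 s, in which the tool goes at most 41.7 mm and 7.16 degrees, less where a joint would pass 70% of its speed; a pose out of reach is approached as far as the arm can. A call with a gripper value outside its range is refused whole. "gripper" is the opening, from 0 (shut) to 1 (fully open), set as the call begins (left out, the last holds). The fingers move at their own pace and stop on an object; "squeeze" is the grip in N (left out, the last holds). Time passes only in rows, so rows that repeat a pose let the fingers close. It gives the time, the measured TCP pose, the force and the opening at its end, in the units of the state.
- manip.sense(): the state, without advancing time (a new reading comes with each control period).
- manip.snapshot(name): name is "scene" or "top"; returns a dict with "img" (384x512x3 uint8, red, green, blue), "vertical_fov" (degrees; the focal length in pixels is half the picture's height over the tangent of half this angle, whatever the lens; pixels are square), "cx", "cy" (the principal point, pixels), "D" ([k1, k2, p1, p2, k3] as OpenCV has them; the pictures are not rectified), "origin" and "orientation" of the camera in the world. Camera axes: x right, y down, z forward; pixel columns grow to the right and rows downward; lengths in m; the calibration is good to about 2 mm. A picture is of the moment at which its call begins. There is no depth.
- manip.sign_off(): hands the job in, once; it reports no verdict.
The state is a dict: "t": time; "q": joint angles; "qd": joint speeds; "tau": joint torques, N m; "tcp_pos": TCP position; "tool_rot": TCP orientation; "force": force on the tool from outside, world axes, zero at the start; "ft_torque": the same for the moment, N m; "finger_gap": opening from 0.0 (shut) to 1.0 (fully open).
Only numpy, scipy, OpenCV 4.12 (cv2) and the standard library are available. Lean on these libraries where they do the work, as an engineer would, in place of code of your own. Each camera call takes 0.05 s, during which the arm holds its last target.

TASK

Get the bench dust collector running for fine carving: with the fingertips, push the tab of its suction dial round until it has clicked in pointing at the blue mark, and only then press the green start button right down and let it go. Push lightly and do not pinch, grip or lift anything. The collector and the wax tin on it must stay where they stand, the carved panel, mallet and gouge stay undisturbed on the bench, and the red stop button is not pressed.

Things in the scene. Friction and masses are not known exactly. Their poses are not given: they have to be found in the camera images.
- collector: Bench-top cordless dust collector: grey case 240 (its x) x 340 (its y) x 180 mm high, loose on rubber feet, 4 to 7 kg. Filter intake on its -x side, battery block on its +x side. Origin at the centre of its underside, z up. Its flat top carries the suction dial towards its +y end and two push buttons towards its -y end; all else on top but the wax tin is under 5 mm high.
- dial_centre (a point): Point on the dial's upright axis, level with the collector's top (180 mm above the bench), at x 0, y +68 mm in the collector's frame. Around it lies a black round plate, radius 86 mm, 1.5 mm thick, with six coloured marks (16 mm wide, from 62 to 82 mm radius) 60 degrees apart: counter-clockwise from above blue, yellow, orange, red, white, green; thin white ticks half-way between.
- blue_mark (a point): Inner end of the blue mark, 60 mm from the dial's axis, 3 mm above the collector's top. Seen from the dial's axis it lies in the direction 120 degrees counter-clockwise from the collector's +x axis.
- suction_dial (a joint): Dial angle in rad, counter-clockwise from above; 0 (or whole turns, not wrapped) = tab points at blue. Starts in one of the other five positions, 0.65 to 5.63. Turns endlessly both ways. A spring detent holds it at each mark, 1.047 rad apart: let go, it springs to the nearest mark; past a half-way tick it jumps on to the next. Turning takes about 3 to 5 N at the tab.
- tab_tip (a point): Middle of the outer end of the dial's tab, at its top edge: 60 mm from the axis, 27 mm above the collector's top. The dial is a grey hub (24 mm radius, 26 mm high) with one radial tab, 12 mm thick, out to 60 mm radius, from 5 to 27 mm above the collector's top, with a white line along its top edge. Push either side face of the tab.
- start (a joint): Travel of the green start button in m: 0 up, 0.006 fully down. It springs back; fully down takes 5 N.
- start_top (a point): Centre of the green start button's top face (32 mm diameter), 22 mm above the collector's top, in a grey collar of 48 mm diameter, 12 mm high. It stands at x +42, y -118 mm in the collector's frame and is pressed straight down.
- stop (a joint): Travel of the red stop button in m, same make as the green one, at x -42, y -118 mm in the collector's frame: leave it alone.
- wax_tin: Small round aluminium tin with a black lid, 40 mm diameter, 24 mm high, standing loose on the collector's top near its +x, +y corner. Origin at the centre of its underside.
- panel: Relief-carved limewood panel with bark edges, 170 x 260 x 30 mm, lying on the bench. Origin at the centre of its underside; the 260 mm run along its y axis.
- mallet: Carver's wooden mallet lying on the bench: block 130 x 62 x 45 mm reaching from -5 to +125 mm along its x axis, round handle to -155 mm. Origin on the bench where block and handle meet.
- gouge: Carving gouge lying on the bench along its x axis: orange handle from -115 mm to 0, steel blade to +118 mm, up to 27 mm thick. Origin under the ferrule.

How it is judged:
By the outcome, as a careful person would: the job done as asked, in the order asked, and still so for the second after the job is handed in, with the robot touching nothing.
It also fails if it takes over 54 s, if anything falls off the work surface, if the arm or the gripper's body presses on something with over 40 N, if the wrist force passes 120 N, or if a joint passes its speed limit or range.

## Working session

There is one attempt and no reset: what is moved stays moved. The work goes in short steps, Python scripts to look and compute and a tool call to move; the robot and the scene stay as the last step left them, time stands still between calls to the robot, and variables do not carry over. Pictures are saved under pics/ and viewed, and the job is handed in when it is done.

Besides the shell and the picture viewer there is one more tool, called after "Request:" as a command line: name --argument value ..., lists and objects as JSON in quotes. move_arm: Moves the arm, as the interface text tells. Its arguments: {"type":"object","properties":{"deltas":{"type":"array"},"gripper":{"type":"number"},"squeeze":{"type":"number"}},"required":["deltas"]}

```bash
mkdir -p pics; python3 - <<'E'
from station import manip
import cv2,json
print(manip.sense())
for n in("scene","top"):
    s=manip.snapshot(n); cv2.imwrite(f"pics/{n}0.png",cv2.cvtColor(s["img"],cv2.COLOR_RGB2BGR))
    print({k:v for k,v in s.items() if k!="img"})
E
```

```text
{'t': 0.0, 'q': array([ 1.11350759e+00,  5.28441577e-01,  1.43391757e+00,  3.44816748e-05,
        1.18138605e+00, -1.78494488e-01]), 'qd': array([ 0.00031488, -0.00094009, -0.00052035, -0.00015883, -0.00103454,
        0.00036823]), 'tau': array([ 8.92824773e-04, -4.42341113e+01, -1.78028011e+01, -1.58226239e-04,
        8.11021077e-03,  2.58971852e-06]), 'tcp_pos': array([0.17164288, 0.6002402 , 0.23834385]), 'tool_rot': array([ 7.98501031e-01,  6.01992479e-01, -9.67969699e-04,  4.70803648e-04]), 'force': array([ 0.54748666,  0.59177854, -1.31617313]), 'ft_torque': array([ 0.01211346, -0.02790544, -0.04030666]), 'finger_gap': 0.9999249822635542}
{'vertical_fov': 52.35359655930836, 'cx': 255.8766072967227, 'cy': 198.09894427920233, 'D': array([-0.02720386,  0.        ,  0.        ,  0.        ,  0.        ]), 'origin': array([1.05559572, 0.8725755 , 0.79279176]), 'orientation': array([ 0.22205252,  0.84508947, -0.46732772, -0.13461524])}
{'vertical_fov': 48.688703175630074, 'cx': 252.2994794746466, 'cy': 191.12373495974674, 'D': array([-0.05956704,  0.        ,  0.        ,  0.        ,  0.        ]), 'origin': array([ 0.26265754, -0.00726291,  1.60938407]), 'orientation': array([-0.70293651,  0.70457494, -0.06661324,  0.07083149])}
```

View pics/scene0.png

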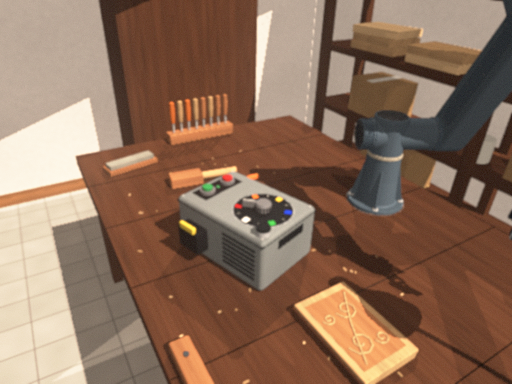

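View pics/top0.png

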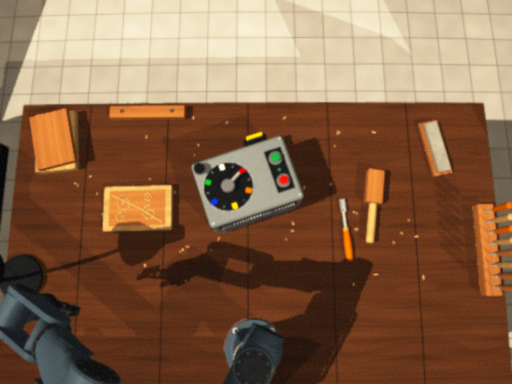

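The top view shows the collector near (246,183), with the dial at (229,186), green button at (275,158), red button at (284,180) and wax tin at (201,169). The arm is clear of all of it. Next I'll zoom in and measure.

```bash
cat > h.py <<'E'
from station import manip
import cv2,numpy as np
from scipy.spatial.transform import Rotation as R
def K(s):
    h,w=s["img"].shape[:2]; f=h/2/np.tan(np.radians(s["vertical_fov"]/2))
    return np.array([[f,0,s["cx"]],[0,f,s["cy"]],[0,0,1.]])
def ray(s,px,z):
    p=cv2.undistortPoints(np.array(px,float).reshape(-1,1,2),K(s),s["D"]).reshape(-1,2)
    d=R.from_quat(s["orientation"]).apply(np.c_[p,np.ones(len(p))]); o=np.array(s["origin"])
    return o+d*((z-o[2])/d[:,2])[:,None]
def proj(s,P):
    r=R.from_quat(s["orientation"]).inv(); P=np.array(P,float).reshape(-1,3)
    c=r.apply(P-s["origin"])
    return cv2.projectPoints(c,np.zeros(3),np.zeros(3),K(s),s["D"])[0].reshape(-1,2)
def blobs(s,roi,minA=6):
    x0,y0,x1,y1=roi; hsv=cv2.cvtColor(s["img"],cv2.COLOR_RGB2HSV)
    out=[]
    for n,lo,hi in(("red",(0,180,100),(6,255,255)),("red",(175,180,100),(180,255,255)),("orange",(8,190,150),(18,255,255)),("yellow",(22,170,130),(33,255,255)),("green",(50,130,60),(80,255,255)),("blue",(105,150,80),(130,255,255)),("white",(0,0,185),(180,60,255))):
        m=cv2.inRange(hsv,lo,hi)[y0:y1,x0:x1]
        k,l,st,c=cv2.connectedComponentsWithStats(m)
        out+=[(n,int(st[i,4]),(c[i]+[x0,y0])) for i in range(1,k) if st[i,4]>=minA]
    return out
E
python3 - <<'E'
from h import *
for n,roi,zo in(("top",(185,125,310,235),5),("scene",(170,165,325,290),5)):
    s=manip.snapshot(n)
    for b in blobs(s,roi):
        print(n,b[0],b[1],b[2].round(1),"z.1815",ray(s,b[2],.1815)[0,:2].round(4),"z.202",ray(s,b[2],.202)[0,:2].round(4))
    x0,y0,x1,y1=roi
    cv2.imwrite(f"pics/{n}1.png",cv2.resize(cv2.cvtColor(s["img"],cv2.COLOR_RGB2BGR)[y0:y1,x0:x1],None,fx=zo,fy=zo,interpolation=cv2.INTER_CUBIC))
E
```

```text
top red 26 [242.1 170.5] z.1815 [0.6171 0.0362] z.202 [0.6121 0.0356]
top red 62 [283.3 179.3] z.1815 [ 0.5854 -0.106 ] z.202 [ 0.5808 -0.1046]
top orange 36 [248.  189.6] z.1815 [0.5496 0.0157] z.202 [0.5454 0.0154]
top yellow 76 [253.8 135.7] z.1815 [ 0.7434 -0.0046] z.202 [ 0.7365 -0.0046]
top yellow 41 [234.1 205. ] z.1815 [0.496  0.0631] z.202 [0.4927 0.0621]
top green 60 [275.1 156.6] z.1815 [ 0.6667 -0.0785] z.202 [ 0.6609 -0.0775]
top green 10 [278.8 169. ] z.1815 [ 0.6221 -0.0909] z.202 [ 0.6169 -0.0897]
top green 46 [207.9 182.1] z.1815 [0.5765 0.154 ] z.202 [0.572  0.1517]
top blue 39 [213.8 201.1] z.1815 [0.51   0.1326] z.202 [0.5065 0.1306]
top white 6 [278.8 138.2] z.1815 [ 0.7339 -0.0927] z.202 [ 0.7271 -0.0914]
top white 33 [221.4 166.2] z.1815 [0.6327 0.1083] z.202 [0.6274 0.1067]
top white 16 [235.2 175.7] z.1815 [0.5988 0.0599] z.202 [0.5939 0.0589]
top white 9 [299. 194.] z.1815 [ 0.5337 -0.1589] z.202 [ 0.5298 -0.1567]
top white 7 [245.9 204.4] z.1815 [0.4981 0.0231] z.202 [0.4947 0.0227]
top white 11 [212.8 222.8] z.1815 [0.4353 0.1349] z.202 [0.4328 0.1328]
scene red 32 [226.5 177.5] z.1815 [ 0.5714 -0.1289] z.202 [ 0.5877 -0.0953]
scene red 22 [238.  205.7] z.1815 [0.6168 0.0372] z.202 [0.6316 0.0652]
scene yellow 32 [188.8 228.6] z.1815 [0.7824 0.0738] z.202 [0.7915 0.1006]
scene green 27 [207.4 186.9] z.1815 [ 0.6504 -0.1026] z.202 [ 0.664  -0.0699]
scene green 29 [271.4 222.3] z.1815 [0.576  0.1529] z.202 [0.592  0.1771]
scene blue 33 [287.5 211.8] z.1815 [0.5091 0.1315] z.202 [0.5275 0.1564]
scene white 2174 [247.9 206.1] z.1815 [0.593  0.0527] z.202 [0.6085 0.0802]
scene white 9 [250.1 199.8] z.1815 [0.5706 0.0257] z.202 [0.5869 0.0541]
```

View pics/top1.png

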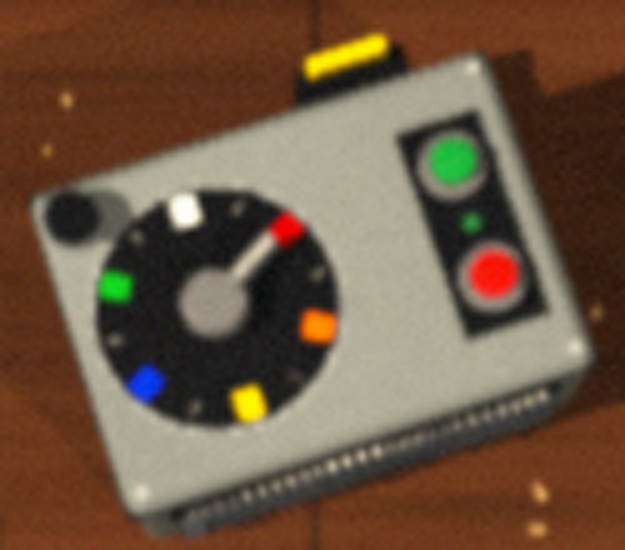

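View pics/scene1.png

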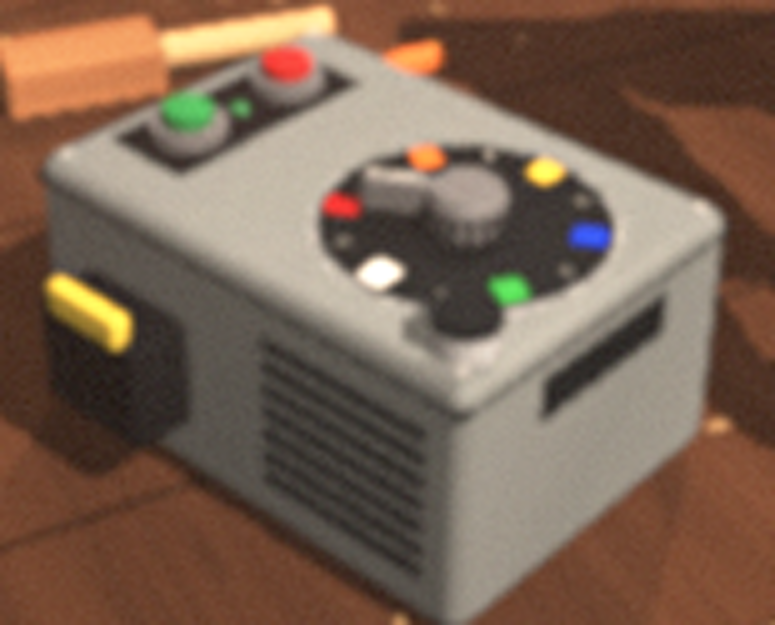

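```bash
python3 - <<'E'
from h import *
from scipy.optimize import least_squares
print("tip",manip.tip_extent)
names=["blue","yellow","orange","red","white","green"]
top=manip.snapshot("top"); sc=manip.snapshot("scene")
bt=blobs(top,(185,125,310,235)); bs=blobs(sc,(170,165,325,290))
obs=[]  # local pt, world xy
def mk(i,r=72,z=.1815): a=np.radians(120+60*i); return [r*np.cos(a)/1e3,.068+r*np.sin(a)/1e3,z]
use={"blue":(213.8,201.1),"yellow":(234.1,205),"orange":(248,189.6),"green":(207.9,182.1),"white":(221.4,166.2)}
L=[];W=[];N=[]
for n,p in use.items():
    l=mk(names.index(n)); L.append(l[:2]); W.append(ray(top,p,l[2])[0,:2]);N.append("top "+n)
for n,p in {"blue":(287.5,211.8),"green":(271.4,222.3)}.items():
    l=mk(names.index(n)); L.append(l[:2]); W.append(ray(sc,p,l[2])[0,:2]);N.append("scene "+n)
for n,s,p,x in(("start top",top,(275.1,156.6),.042),("stop top",top,(283.3,179.3),-.042),("start sc",sc,(207.4,186.9),.042),("stop sc",sc,(226.5,177.5),-.042)):
    L.append([x,-.118]);W.append(ray(s,p,.201)[0,:2]);N.append(n)
L=np.array(L);W=np.array(W)
f=lambda v:np.array([v[0],v[1]])+L@np.array([[np.cos(v[2]),np.sin(v[2])],[-np.sin(v[2]),np.cos(v[2])]])
r=least_squares(lambda v:(f(v)-W).ravel(),[.58,.03,.3],loss="soft_l1",f_scale=.002)
v=r.x;print(v,np.degrees(v[2]))
for n,e in zip(N,(W-f(v))*1e3):print(n,e.round(1))
c,s_=np.cos(v[2]),np.sin(v[2]);T=lambda x,y:(v[0]+c*x-s_*y,v[1]+s_*x+c*y)
C=T(0,.068);print("dial",C,"start",T(.042,-.118),"stop",T(-.042,-.118),"blue dir",np.degrees(v[2])+120)
w=ray(top,(235.2,175.7),.207)[0,:2]-C;print("tab line",w,np.degrees(np.arctan2(w[1],w[0]))-np.degrees(v[2])-120)
print("tin",ray(top,(201,168),.204))
st=manip.sense();print(R.from_quat(st["tool_rot"]).as_matrix().round(4))
np.save("pose.npy",v)
E
```

```text
tip 0.008
[0.58527731 0.02103519 0.32899042] 18.849762647023955
top blue [ 0.8 -0.1]
top yellow [1.  1.1]
top orange [0.2 1.1]
top green [-0.8 -1.9]
top white [ 1.3 -0.4]
scene blue [-0.1 -1.5]
scene green [-1.1 -3. ]
start top [-2.  -0.6]
stop top [-2.6 -0.4]
start sc [0.2 5.7]
stop sc [3.1 7.3]
dial (np.float64(0.5633073457961226), np.float64(0.08538828454678984)) start (np.float64(0.6631491673764547), np.float64(-0.07706666509624543)) stop (np.float64(0.5836541706834351), np.float64(-0.10420603687926194)) blue dir 138.84976264702397
tab line [ 0.02941701 -0.02653847] -180.9048702248005
tin [[0.62087324 0.17615245 0.204     ]]
[[ 2.752e-01  9.614e-01 -3.000e-04]
 [ 9.614e-01 -2.752e-01 -7.000e-04]
 [-7.000e-04 -1.000e-04 -1.000e+00]]
```

Request:
move_arm --deltas '[[[-0.0185, 0.0281, -0.004, 0], [-0.037, 0.0562, -0.008, 0], [-0.0555, 0.0843, -0.012, 0], [-0.074, 0.1124, -0.016, 0], [-0.0925, 0.1405, -0.02, 0], [-0.111, 0.1686, -0.024, 0], [-0.1295, 0.1967, -0.028, 0], [-0.148, 0.2248, -0.03, 0], [-0.1665, 0.2529, -0.03, 0], [-0.185, 0.281, -0.03, 0], [-0.2035, 0.3091, -0.03, 0], [-0.222, 0.3372, -0.03, 0], [-0.2405, 0.3653, -0.03, 0], [-0.259, 0.3934, -0.03, 0], [-0.2775, 0.4215, -0.03, 0], [-0.296, 0.4496, -0.03, 0], [-0.3145, 0.4777, -0.03, 0], [-0.333, 0.5058, -0.03, 0], [-0.3515, 0.5339, -0.03, 0], [-0.37, 0.562, -0.03, 0]]]' --gripper 0

```text
t: 1.97
tcp_pos: [0.6112, 0.0888, 0.2692]
tool_rot: [0.799, 0.602, -0.0, 0.0]
force: [0.1, 0.9, -0.3]
finger_gap: 0.001
```

Request:
move_arm --deltas '[[[0, 0, 0, 0], [0, 0, 0, 0]]]'

```text
t: 2.13
tcp_pos: [0.6123, 0.0869, 0.2687]
tool_rot: [0.8, 0.601, -0.0, 0.0]
force: [-0.8, 0.5, -0.9]
finger_gap: 0.002
```

```bash
python3 - <<'E'
from h import *
st=manip.sense();print(st["t"],st["tcp_pos"],st["q"],st["finger_gap"],st["force"]);print(R.from_quat(st["tool_rot"]).as_matrix().round(4))
print("need",(np.array([.610,.0895,.2])-st["tcp_pos"])@R.from_quat(st["tool_rot"]).as_matrix())
for n in("scene","top"):
    s=manip.snapshot(n); p=proj(s,st["tcp_pos"]+[0,0,-.008]);print(n,p)
    x0,y0,x1,y1=(150,100,350,260)
    cv2.imwrite(f"pics/{n}2.png",cv2.resize(cv2.cvtColor(s["img"],cv2.COLOR_RGB2BGR)[y0:y1,x0:x1],None,fx=3.7,fy=3.7,interpolation=cv2.INTER_CUBIC))
E
```

```text
2.1333 [0.61225263 0.08693756 0.2686969 ] [-3.91503557e-02  4.88210667e-01  1.41630209e+00 -6.05807344e-04
  1.23754701e+00 -1.32736620e+00] 0.0022693605817382958 [-0.80919186  0.53734533 -0.93041296]
[[ 2.786e-01  9.604e-01 -5.000e-04]
 [ 9.604e-01 -2.786e-01 -6.000e-04]
 [-7.000e-04 -3.000e-04 -1.000e+00]]
need [ 0.00187917 -0.00285575  0.06869656]
scene [[248.12300937 189.32431762]]
top [[225.93170637 166.18081738]]
```

View image.

View pics/scene2.png

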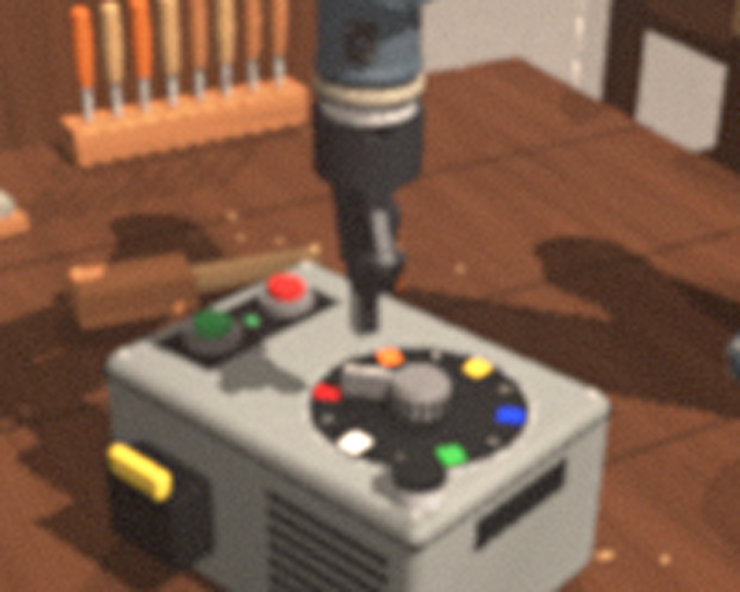

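View pics/top2.png

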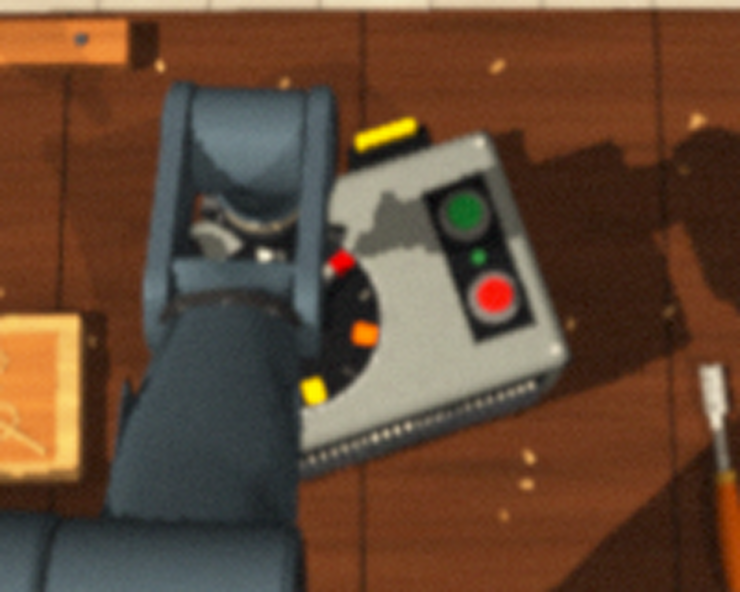

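Request:
move_arm --deltas '[[[0.001, -0.001, 0.01, 0], [0.002, -0.003, 0.02, 0], [0.002, -0.003, 0.03, 0], [0.002, -0.003, 0.04, 0], [0.002, -0.003, 0.05, 0], [0.002, -0.003, 0.06, 0], [0.002, -0.003, 0.066, 0], [0.002, -0.003, 0.0705, 0], [0.002, -0.003, 0.0705, 0]]]'

```text
t: 2.98
tcp_pos: [0.6073, 0.0918, 0.1969]
tool_rot: [0.799, 0.602, -0.002, -0.001]
force: [0.2, 0.7, 0.2]
finger_gap: -0.006
```

```bash
cat > arc.py <<'E'
from h import *
import sys
a0,a1,n,r=float(sys.argv[1]),float(sys.argv[2]),int(sys.argv[3]),float(sys.argv[4])
st=manip.sense();M=R.from_quat(st["tool_rot"]).as_matrix();C=np.array([.5633,.0854])
d=st["tcp_pos"][:2]-C
print("t",st["t"],"tcp",st["tcp_pos"].round(4),"F",st["force"].round(1),"r",np.hypot(*d),"phi",np.degrees(np.arctan2(d[1],d[0])))
a=np.radians(np.linspace(a0,a1,n+1)[1:])
P=np.c_[C[0]+r*np.cos(a),C[1]+r*np.sin(a),np.full(n,.198)]
D=(P-st["tcp_pos"])@M
print("["+", ".join("[%.4f, %.4f, %.4f, 0]"%tuple(x) for x in D)+"]")
E
python3 arc.py 5 -57 20 .047
```

```text
t 2.9833 tcp [0.6073 0.0918 0.1969] F [0.2 0.7 0.2] r 0.04450876062457023 phi 8.322071298572368
[[-0.0039, 0.0042, -0.0011, 0], [-0.0063, 0.0049, -0.0011, 0], [-0.0088, 0.0055, -0.0011, 0], [-0.0113, 0.0059, -0.0011, 0], [-0.0138, 0.0062, -0.0011, 0], [-0.0164, 0.0064, -0.0011, 0], [-0.0189, 0.0064, -0.0011, 0], [-0.0214, 0.0063, -0.0011, 0], [-0.0240, 0.0061, -0.0011, 0], [-0.0265, 0.0057, -0.0011, 0], [-0.0290, 0.0052, -0.0011, 0], [-0.0314, 0.0046, -0.0011, 0], [-0.0339, 0.0038, -0.0011, 0], [-0.0362, 0.0029, -0.0011, 0], [-0.0386, 0.0019, -0.0011, 0], [-0.0408, 0.0007, -0.0011, 0], [-0.0430, -0.0006, -0.0010, 0], [-0.0452, -0.0020, -0.0010, 0], [-0.0472, -0.0035, -0.0010, 0], [-0.0492, -0.0051, -0.0010, 0]]
```

Request:
move_arm --deltas '[[[-0.002, 0.003, -0.001, 0], [-0.006, 0.005, -0.001, 0], [-0.009, 0.0055, -0.001, 0], [-0.0115, 0.006, -0.001, 0], [-0.014, 0.006, -0.001, 0], [-0.0165, 0.0065, -0.001, 0], [-0.019, 0.0065, -0.001, 0], [-0.0215, 0.0065, -0.001, 0], [-0.024, 0.006, -0.001, 0], [-0.0265, 0.0055, -0.001, 0], [-0.029, 0.005, -0.001, 0], [-0.0315, 0.0045, -0.001, 0], [-0.034, 0.004, -0.001, 0], [-0.036, 0.003, -0.001, 0], [-0.0385, 0.002, -0.001, 0], [-0.041, 0.0005, -0.001, 0], [-0.043, -0.0005, -0.001, 0], [-0.045, -0.002, -0.001, 0], [-0.047, -0.0035, -0.001, 0], [-0.049, -0.005, -0.001, 0]]]'

```text
t: 4.65
tcp_pos: [0.5885, 0.0455, 0.1979]
tool_rot: [0.799, 0.602, -0.002, -0.001]
force: [-0.3, 0.3, 0.4]
finger_gap: 0.001
```

```bash
python3 arc.py -57 -119 20 .047; python3 - <<'E'
from h import *
for n in("scene",):
    s=manip.snapshot(n)
    x0,y0,x1,y1=(150,100,350,260)
    cv2.imwrite(f"pics/{n}3.png",cv2.resize(cv2.cvtColor(s["img"],cv2.COLOR_RGB2BGR)[y0:y1,x0:x1],None,fx=3.7,fy=3.7,interpolation=cv2.INTER_CUBIC))
E
```

```text
t 4.65 tcp [0.5885 0.0455 0.1979] F [-0.3  0.3  0.4] r 0.0472260344929784 phi -57.7676784543895
[[-0.0013, -0.0015, -0.0001, 0], [-0.0030, -0.0033, -0.0001, 0], [-0.0047, -0.0052, -0.0001, 0], [-0.0063, -0.0072, -0.0001, 0], [-0.0077, -0.0093, -0.0000, 0], [-0.0091, -0.0114, -0.0000, 0], [-0.0103, -0.0137, -0.0000, 0], [-0.0114, -0.0160, -0.0000, 0], [-0.0124, -0.0183, 0.0000, 0], [-0.0132, -0.0207, 0.0000, 0], [-0.0140, -0.0231, 0.0000, 0], [-0.0146, -0.0256, 0.0000, 0], [-0.0150, -0.0281, 0.0001, 0], [-0.0153, -0.0306, 0.0001, 0], [-0.0155, -0.0332, 0.0001, 0], [-0.0155, -0.0357, 0.0001, 0], [-0.0155, -0.0383, 0.0001, 0], [-0.0152, -0.0408, 0.0001, 0], [-0.0148, -0.0433, 0.0001, 0], [-0.0143, -0.0458, 0.0001, 0]]
```

View pics/scene3.png

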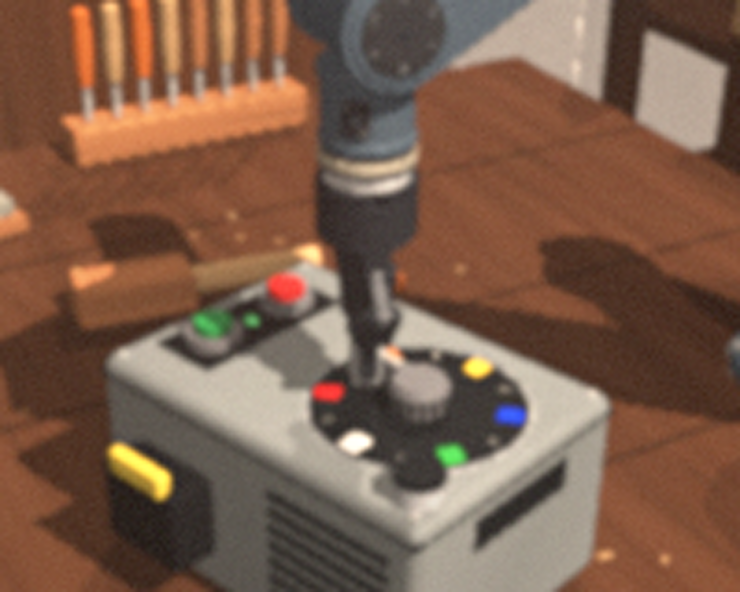

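The fingertip is at crop (365,385). The dial has clicked to orange, with its white line pointing at crop (393,355). The collector hasn't moved. Continuing.

Request:
move_arm --deltas '[[[-0.0015, -0.0015, 0, 0], [-0.003, -0.0035, 0, 0], [-0.0045, -0.005, 0, 0], [-0.0065, -0.007, 0, 0], [-0.0075, -0.0095, 0, 0], [-0.009, -0.0115, 0, 0], [-0.0105, -0.0135, 0, 0], [-0.0115, -0.016, 0, 0], [-0.0125, -0.0185, 0, 0], [-0.013, -0.0205, 0, 0], [-0.014, -0.023, 0, 0], [-0.0145, -0.0255, 0, 0], [-0.015, -0.028, 0, 0], [-0.0155, -0.0305, 0, 0], [-0.0155, -0.033, 0, 0], [-0.0155, -0.0355, 0, 0], [-0.0155, -0.0385, 0, 0], [-0.015, -0.041, 0, 0], [-0.015, -0.0435, 0, 0], [-0.0145, -0.046, 0, 0]]]'

```text
t: 6.37
tcp_pos: [0.538, 0.0442, 0.1976]
tool_rot: [0.799, 0.602, -0.004, -0.003]
force: [-0.2, 0.9, 0.3]
finger_gap: -0.002
```

```bash
python3 arc.py -119 -181 20 .047; python3 - <<'E'
from h import *
for n in("scene",):
    s=manip.snapshot(n)
    x0,y0,x1,y1=(150,100,350,260)
    cv2.imwrite(f"pics/{n}4.png",cv2.resize(cv2.cvtColor(s["img"],cv2.COLOR_RGB2BGR)[y0:y1,x0:x1],None,fx=3.7,fy=3.7,interpolation=cv2.INTER_CUBIC))
E
```

```text
t 6.3667 tcp [0.538  0.0442 0.1976] F [-0.2  0.9  0.3] r 0.0483507779951268 phi -121.60684940164276
[[0.0014, -0.0000, -0.0004, 0], [0.0022, -0.0025, -0.0004, 0], [0.0031, -0.0048, -0.0004, 0], [0.0041, -0.0072, -0.0004, 0], [0.0053, -0.0094, -0.0003, 0], [0.0065, -0.0116, -0.0003, 0], [0.0079, -0.0138, -0.0003, 0], [0.0094, -0.0158, -0.0003, 0], [0.0110, -0.0178, -0.0003, 0], [0.0128, -0.0196, -0.0003, 0], [0.0146, -0.0214, -0.0003, 0], [0.0165, -0.0231, -0.0003, 0], [0.0185, -0.0247, -0.0003, 0], [0.0206, -0.0261, -0.0002, 0], [0.0227, -0.0275, -0.0002, 0], [0.0249, -0.0287, -0.0002, 0], [0.0272, -0.0298, -0.0002, 0], [0.0296, -0.0308, -0.0002, 0], [0.0320, -0.0317, -0.0002, 0], [0.0344, -0.0324, -0.0002, 0]]
```

View pics/scene4.png

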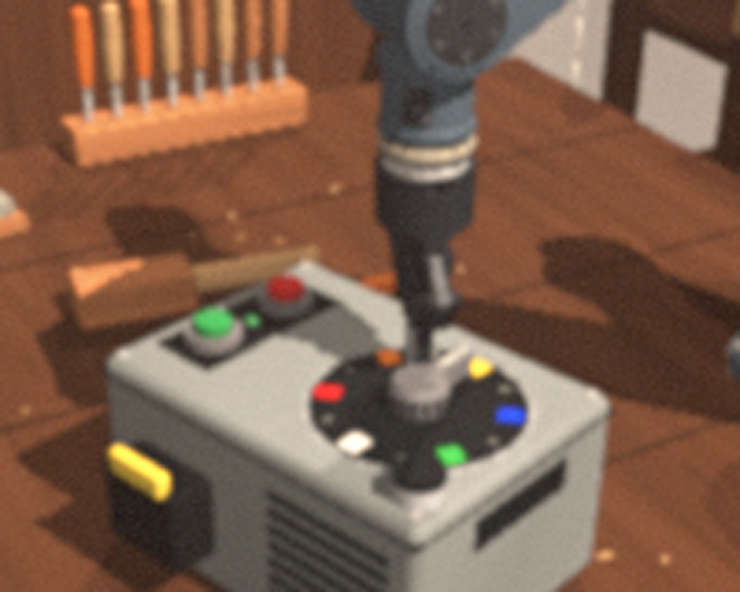

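The white line now points at yellow, crop (470,360). The last 60° sector is next.

Request:
move_arm --deltas '[[[0.0015, 0, 0, 0], [0.002, -0.0025, 0, 0], [0.003, -0.005, 0, 0], [0.004, -0.007, 0, 0], [0.0055, -0.0095, 0, 0], [0.0065, -0.0115, 0, 0], [0.008, -0.014, 0, 0], [0.0095, -0.016, 0, 0], [0.011, -0.018, 0, 0], [0.013, -0.0195, 0, 0], [0.0145, -0.0215, 0, 0], [0.0165, -0.023, 0, 0], [0.0185, -0.0245, 0, 0], [0.0205, -0.026, 0, 0], [0.0225, -0.0275, 0, 0], [0.025, -0.0285, 0, 0], [0.027, -0.03, 0, 0], [0.0295, -0.031, 0, 0], [0.032, -0.0315, 0, 0], [0.0345, -0.0325, 0, 0]]]'

```text
t: 8.08
tcp_pos: [0.5156, 0.0872, 0.1976]
tool_rot: [0.799, 0.602, -0.004, -0.003]
force: [0.8, 0.4, 0.4]
finger_gap: 0.002
```

```bash
python3 arc.py -181 -190 3 .047; python3 - <<'E'
from h import *
for n in("scene",):
    s=manip.snapshot(n)
    x0,y0,x1,y1=(150,100,350,260)
    cv2.imwrite(f"pics/{n}5.png",cv2.resize(cv2.cvtColor(s["img"],cv2.COLOR_RGB2BGR)[y0:y1,x0:x1],None,fx=3.7,fy=3.7,interpolation=cv2.INTER_CUBIC))
E
```

```text
t 8.0833 tcp [0.5156 0.0872 0.1976] F [0.8 0.4 0.4] r 0.04778201378159912 phi 177.8376456214125
[[0.0017, 0.0004, -0.0004, 0], [0.0041, -0.0000, -0.0004, 0], [0.0065, -0.0004, -0.0004, 0]]
```

View pics/scene5.png

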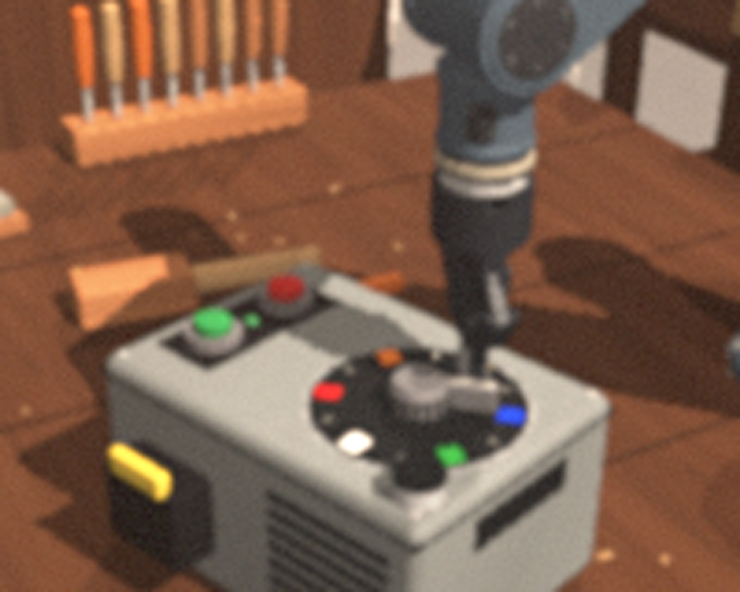

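The tab points at blue, crop (510,415), with near-zero contact force. I'll back off, lift and verify from both views.

Request:
move_arm --deltas '[[[-0.003, 0.001, 0, 0], [-0.006, 0.002, 0, 0], [-0.009, 0.003, 0, 0], [-0.009, 0.003, -0.01, 0], [-0.009, 0.003, -0.025, 0], [-0.009, 0.003, -0.04, 0], [-0.009, 0.003, -0.055, 0], [-0.009, 0.003, -0.07, 0], [-0.009, 0.003, -0.07, 0]]]'

```text
t: 8.88
tcp_pos: [0.5189, 0.0777, 0.2713]
tool_rot: [0.799, 0.602, -0.001, -0.001]
force: [0.6, -0.5, 0.0]
finger_gap: -0.004
```

```bash
python3 - <<'E'
from h import *
st=manip.sense();M=R.from_quat(st["tool_rot"]).as_matrix();print(st["t"],st["tcp_pos"])
print("to start",(np.array([.662,-.0770,.230])-st["tcp_pos"])@M)
E
```

```text
8.8833 [0.51886477 0.07772714 0.27131119]
to start [-0.10921997  0.18036429  0.04092086]
```

Request:
move_arm --deltas '[[[-0.009, 0.015, 0, 0], [-0.018, 0.03, 0, 0], [-0.027, 0.045, 0, 0], [-0.036, 0.06, 0, 0], [-0.0455, 0.075, 0, 0], [-0.0545, 0.09, 0, 0], [-0.0635, 0.105, 0, 0], [-0.073, 0.12, 0, 0], [-0.082, 0.135, 0, 0], [-0.091, 0.15, 0, 0], [-0.1, 0.165, 0, 0], [-0.109, 0.18, 0, 0], [-0.109, 0.1805, 0, 0], [-0.109, 0.1805, 0, 0], [-0.109, 0.1805, 0, 0], [-0.109, 0.1805, 0, 0]]]'

```text
t: 10.22
tcp_pos: [0.6614, -0.0762, 0.2705]
tool_rot: [0.799, 0.602, -0.002, -0.002]
force: [-0.3, -0.3, -0.3]
finger_gap: -0.001
```

```bash
python3 - <<'E'
from h import *
st=manip.sense();M=R.from_quat(st["tool_rot"]).as_matrix();print(st["t"],st["tcp_pos"],st["force"])
print("to start+4mm",(np.array([.662,-.0770,.214])-st["tcp_pos"])@M)
im=[]
for n in("scene","top"):
    s=manip.snapshot(n)
    x0,y0,x1,y1=(160,110,320,250) if n=="scene" else (180,120,340,260)
    for b in blobs(s,(x0,y0,x1,y1)):
        if b[0] in("blue","green","yellow","orange","red"):print(n,b[0],b[1],b[2].round(1))
    print(proj(s,[.662,-.077,.202]),proj(s,st["tcp_pos"]-[0,0,.008]))
    im.append(cv2.resize(cv2.cvtColor(s["img"],cv2.COLOR_RGB2BGR)[y0:y1,x0:x1],None,fx=2.5,fy=2.5,interpolation=cv2.INTER_CUBIC))
cv2.imwrite("pics/both6.png",np.hstack(im))
E
```

```text
10.2167 [ 0.66144331 -0.07615337  0.27045338] [-0.28354229 -0.27600596 -0.32985295]
to start+4mm [-0.00062058  0.00102179  0.05644981]
scene red 34 [226.3 177.2]
scene red 24 [238.5 205.6]
scene orange 36 [172.3 115.5]
scene orange 11 [187.6 111.2]
scene orange 9 [187.8 116.4]
scene yellow 9 [186.8 228.1]
scene yellow 9 [192.4 231.6]
scene green 34 [207.3 186.8]
scene green 31 [271.2 222.4]
scene blue 32 [287.6 211.9]
[[207.01904524 185.68111026]] [[206.37089927 167.88707905]]
top red 31 [240.9 170.8]
top red 26 [284.2 181. ]
top yellow 24 [248.2 137.3]
top green 45 [208. 182.]
top blue 41 [213.7 201.4]
[[274.91274958 156.28320174]] [[275.50113023 151.42702768]]
```

View pics/both6.png

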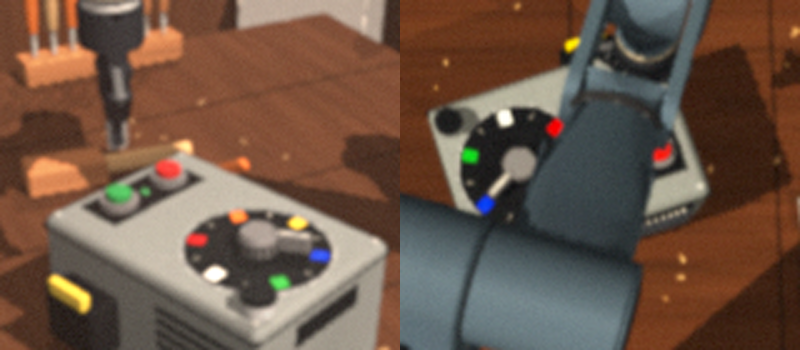

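Both views show the dial released and aligned with blue (white line at top-crop (497,185), blue mark at (487,204)). The mark pixels are unchanged and the tip is over the green button. Pressing now.

Request:
move_arm --deltas '[[[-0.0005, 0.001, 0.008, 0], [-0.0005, 0.001, 0.018, 0], [-0.0005, 0.001, 0.028, 0], [-0.0005, 0.001, 0.038, 0], [-0.0005, 0.001, 0.046, 0], [-0.0005, 0.001, 0.052, 0], [-0.0005, 0.001, 0.055, 0], [-0.0005, 0.001, 0.055, 0], [-0.0005, 0.001, 0.055, 0], [-0.0005, 0.001, 0.055, 0]]]'

```text
t: 11.15
tcp_pos: [0.6627, -0.0769, 0.2165]
tool_rot: [0.798, 0.602, -0.001, -0.001]
force: [0.4, -0.5, 0.4]
finger_gap: -0.0
```

Request:
move_arm --deltas '[[[0, 0, 0.002, 0], [0, 0, 0.004, 0], [0, 0, 0.006, 0], [0, 0, 0.007, 0], [0, 0, 0.008, 0], [0, 0, 0.009, 0], [0, 0, 0.01, 0], [0, 0, 0.011, 0], [0, 0, 0.011, 0], [0, 0, 0.011, 0]]]'

```text
t: 11.98
tcp_pos: [0.6628, -0.0769, 0.2058]
tool_rot: [0.798, 0.602, -0.001, -0.0]
force: [-0.6, -0.6, 4.1]
finger_gap: -0.001
```

Now 4.1 N at about 4 mm of travel. I'll go on in small steps until the force rises at the stop.

Request:
move_arm --deltas '[[[0, 0, 0.0005, 0], [0, 0, 0.001, 0], [0, 0, 0.0015, 0], [0, 0, 0.002, 0], [0, 0, 0.002, 0], [0, 0, 0.002, 0]]]'

```text
t: 12.48
tcp_pos: [0.6628, -0.0769, 0.2041]
tool_rot: [0.798, 0.602, -0.001, -0.0]
force: [-1.7, 0.4, 5.1]
finger_gap: 0.001
```

Request:
move_arm --deltas '[[[0, 0, 0.0005, 0], [0, 0, 0.001, 0], [0, 0, 0.001, 0], [0, 0, 0.001, 0]]]'

```text
t: 12.82
tcp_pos: [0.6628, -0.0769, 0.204]
tool_rot: [0.798, 0.602, -0.001, -0.0]
force: [-2.0, 0.4, 7.3]
finger_gap: -0.001
```

It stopped at tip z 0.196, which is exactly 6 mm down, and the force is rising. I'll add slightly more for certainty, then release.

Request:
move_arm --deltas '[[[0, 0, 0.001, 0], [0, 0, 0.0015, 0], [0, 0, 0.0015, 0], [0, 0, 0.0015, 0]]]'

```text
t: 13.15
tcp_pos: [0.6629, -0.0769, 0.204]
tool_rot: [0.798, 0.602, -0.001, 0.0]
force: [-2.9, 0.0, 9.8]
finger_gap: 0.003
```

Request:
move_arm --deltas '[[[0, 0, -0.003, 0], [0, 0, -0.006, 0], [0, 0, -0.01, 0], [0, 0, -0.02, 0], [0, 0, -0.035, 0], [0, 0, -0.05, 0], [0, 0, -0.07, 0], [0, 0, -0.09, 0], [0, 0, -0.11, 0], [-0.03, 0.0, -0.12, 0], [-0.06, 0, -0.12, 0], [-0.09, 0, -0.12, 0], [-0.12, 0, -0.12, 0], [-0.15, 0, -0.12, 0], [-0.18, 0, -0.12, 0], [-0.2, 0, -0.12, 0], [-0.2, 0, -0.12, 0], [-0.2, 0, -0.12, 0]]]'

```text
t: 14.65
tcp_pos: [0.6076, -0.2702, 0.324]
tool_rot: [0.799, 0.601, -0.0, -0.0]
force: [0.7, 1.1, -0.1]
finger_gap: 0.002
```

```bash
python3 - <<'E'
from h import *
st=manip.sense();print(st["t"],st["tcp_pos"],st["force"])
im=[]
for n in("scene","top"):
    s=manip.snapshot(n)
    x0,y0,x1,y1=(160,110,320,250) if n=="scene" else (180,120,340,260)
    for b in blobs(s,(x0,y0,x1,y1)):
        if b[0] in("blue","green","yellow","orange","red"):print(n,b[0],b[1],b[2].round(1))
    cv2.imwrite(f"pics/{n}8.png",cv2.cvtColor(s["img"],cv2.COLOR_RGB2BGR))
    im.append(cv2.resize(cv2.cvtColor(s["img"],cv2.COLOR_RGB2BGR)[y0:y1,x0:x1],None,fx=2.5,fy=2.5,interpolation=cv2.INTER_CUBIC))
cv2.imwrite("pics/both7.png",np.hstack(im))
E
```

```text
14.65 [ 0.60761065 -0.27020592  0.32401949] [ 0.67718468  1.07440424 -0.05517607]
scene red 34 [226.4 177.4]
scene red 26 [238.5 205.5]
scene orange 39 [172.3 115.3]
scene orange 32 [188.1 114. ]
scene orange 7 [255.  197.4]
scene yellow 16 [183.4 225.1]
scene yellow 23 [192.  229.2]
scene green 31 [207.2 186.9]
scene green 31 [271.5 222.4]
scene blue 32 [287.6 211.9]
top red 36 [241.6 170.9]
top red 61 [283.3 179.4]
top orange 36 [248.1 189.8]
top yellow 76 [253.6 135.7]
top green 61 [275.1 156.6]
top green 12 [278.8 169. ]
top green 45 [208. 182.]
top blue 38 [213.8 201.1]
```

View pics/both7.png

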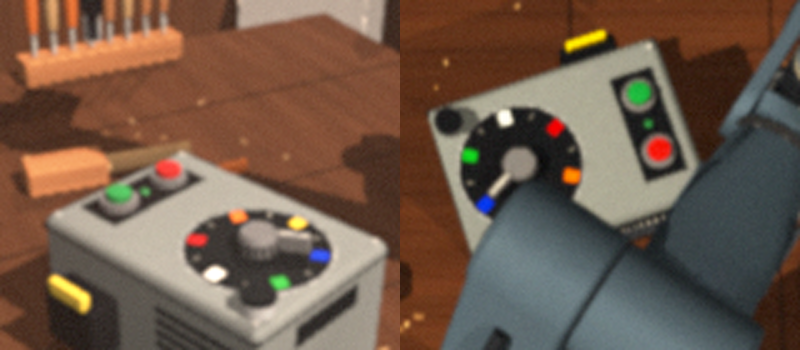

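View pics/top8.png

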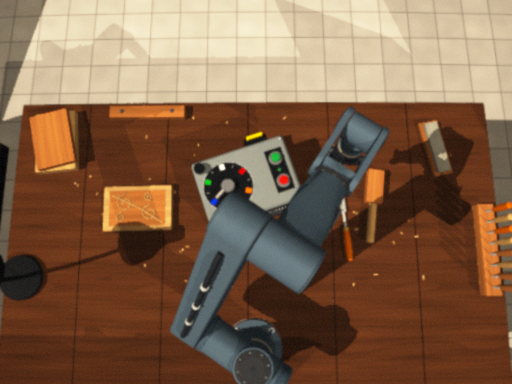

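The marks and buttons sit at the same pixels as at the start (blue (213.8,201.1), green (275.1,156.6), red (283.3,179.4)). The tab points at blue, and the tin, panel, mallet and gouge are in place. The arm is clear, so I'm handing in.

```bash
python3 -c "
from station import manip
print(manip.sign_off())"
```

```text
the job is handed in; nothing more can be done
None
```

The dust collector is set and started: the suction dial is clicked in at the blue mark, and the green start button was then pressed right down and released. I handed the job in at about 14.7 s.

- **Dial:** It started at red. With the fingers shut, I pushed the tab clockwise through orange and yellow to blue. After I backed off and lifted, both camera views showed it still pointing at blue.
- **Start button:** It bottomed out with the fingertips 6 mm below its resting height. The force rose to about 10 N with no further travel, and I then lifted clear.
- **Everything else:** The last pictures show the collector's marks and both buttons within about a pixel of where they started. The wax tin, panel, mallet and gouge look unmoved, though I checked those by eye rather than measuring them. I never went near the red stop button, and the arm was touching nothing.
- **Measurements that disagreed:** When I first located the collector, the scene camera put the two buttons 6–8 mm off the fitted position, and one green-mark reading was 3 mm off. I put the button error down to that view seeing the sides of the buttons. The top view agreed to about 3 mm, and the press landed as expected.

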